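# Put the red stamp away and tip the stamp box shut

## Task

Take the red-handled stamp from the desk, set it down gently and upright on the red mat in the open stamp box, and let go of it. Then tip the box's open lid over from behind, only just past the point where it overbalances, so that it falls fully shut by its own weight: do not press it, follow it down or touch it again afterwards. Leave the lamp untouched and everything else where it stands.

Things in the scene. Friction and masses are not known exactly. Their poses are not given: they have to be found in the camera images.
- stamp_red: hand stamp with a RED handle, loose on the desk, about 90 g. Wooden foot 44 (x) x 30 (y) x 21 mm, above it a round handle: waist 16 mm diameter at 30 mm height, grip of 24 mm diameter from 42 to 66 mm, rounded top at 73 mm. Origin: centre of its underside; z up. Two other stamps of the same shape stand near; the three change places
- stamp_blue: bystander: the same stamp with a blue handle; leave it alone
- stamp_black: bystander: the same stamp with a black handle; leave it alone
- stampbox: green steel box fixed to the desk, 160 (x) x 240 (y) x 95 mm high, walls and floor 6 mm; a wall across the middle (y = 0), as high as the rim, makes two bays, each 148 (x) by 111 (y) mm inside. Origin: centre of its underside; x points away from the robot, to the lid's hinge, z up; turned by -0.2 to 0.3 rad
- mat: red plastic mat 138 (x) x 100 (y) x 4 mm, fixed on the floor of one of the two bays (either one), where the stamp must stand. Origin: centre of its underside, 6 mm above the desk; axes as those of the box
- ink: bystander: white ink bottle with a black cap, 40 mm diameter, 70 mm tall, standing loose in the other bay; origin: centre of its underside; leave it alone
- lid (a joint): lid angle, rad: 0 shut, 1.57 upright, 1.88 stop; starts leaning away from the robot, 1.78 to 1.88. Plain green plate 162 mm from hinge to free edge, 240 mm wide, 8 mm thick, about 0.25 kg (varies). Stiff hinge: near upright it stays where put; about 0.25 to 0.5 rad past upright (it varies) it overbalances and falls shut, damped, in about 1 s. About 1 N at the edge moves it
- lid_edge (a point): middle of the lid's free edge, on its outer face (the face that looks away from the robot while it stands open and upward when shut); moves with the lid; y along the edge; 240 to 260 mm above the desk at the start
- lid_hinge (a point): middle of the hinge line, in the box's frame x 80, y 0, z 95 mm; the line runs along the box's y axis. At lid angle a the free edge of the lid's inner face is 162 mm from here: -162 cos(a) along the box's x, +162 sin(a) up
- lamp: bar lamp fixed behind the box; do not touch. Origin: underside of its round foot (120 mm diameter, 14 high); post 16 mm. Flat black level head, x -35 to -1, y -370 to +20, z 297 to 309 mm in the lamp's frame (axes as the box's), 78 mm behind the hinge, just behind and above the open lid's edge: an upright gripper does not fit there; come over the edge with leaning fingers, tips away from the robot
- mug: bystander: white mug, 80 mm diameter, 90 mm tall; leave it alone
- stapler: bystander: grey stapler, 150 mm long, 45 mm high; leave it alone
- pencup: bystander: grey cup with pens, 76 mm diameter, 150 mm high with its pens; leave it alone
- inkpad: bystander: flat steel ink pad with a blue top, 70 x 110 x 16 mm; leave it alone
Mind the look-alikes: they are no part of the job. What is shaped like the stamp_red but green or yellow is not meant.

How it is judged:
By the outcome, as a careful person would: the job done as asked, in the order asked, and still so for the second after the job is handed in, with the robot touching nothing.
It also fails if it takes over 56 s, if anything falls off the work surface, if the arm or the gripper's body presses on something with over 40 N, if the wrist force passes 120 N, or if a joint passes its speed limit or range.

## Robot

A 7-joint arm with a two-finger parallel gripper is mounted at the origin on the work surface. World frame = base frame: x ahead of the robot, y to its left, z up, the work surface at z = 0. Lengths are in m, angles in rad, forces in N, time in s.
With the tool pointing down it reaches from about 0.4 to 0.875 m from the base axis. Payload 6.5 kg.
Tool frame: the origin (TCP) lies at the very end of the fingers, on their centre line; the grasp point (between the pads) lies arm.grasp_offset behind it (arm.grasp_offset is the distance from the TCP to the grasp point, in m); y points along the fingers, x is the direction in which the jaws open and shut, and the axes are right-handed (so a half turn about y gives the same grasp; the last joint's range is limited). The gripper opens to 85 mm and grips with 20 to 120 N. Pads are 22 mm wide; open, the fingers measure 114 mm over their backs; the gripper's body (76 mm by 85 mm) begins 54 mm behind the grasp point. The pads swing forward as they close: fully open they stand 13 mm farther back than shut.
Start: joints at [1.201, 0.536, -0.004, 1.538, 0.003, 1.067, -0.071], TCP at [0.194, -0.62, 0.231] pointing down, gripper open.
Joint ranges: [-2.7, 2.7], [-0.37, 2.16], [-1.27, 1.26], [0.24, 2.4], [-1.31, 4.45], [0.19, 1.91], [-2.76, 2.76]. Speed limits (rad/s): [2.39, 2.39, 3.14, 3.14, 3.14, 3.14, 3.14].

## Interface

Orientations are given as a 3x3 rotation matrix whose columns are the frame's x, y, z axes.
In Python, from rig import arm gives the robot as it stands.
- The arm moves only by the shell command python3 -m handwheel 'ROWS'. ROWS is JSON, a list of rows, each a list of 5 numbers: the opening, from -1 (shut) to 1 (fully open), then the shift along the tool's x, y, z in mm, then the turn about the tool's y in degrees. In form: [[grip, tx, ty, tz, turn], ...]. A call has 1 to 8 rows; each row shifts and turns the commanded pose from where the row before left it, along the tool's axes as they then stand; what a row does not reach is not made up. A row lasts 1/10 s, in which the tool goes at most 50 mm and 8.59 degrees, less where a joint would pass 70% of its speed; a pose out of reach is approached as far as the arm can. A call is refused whole if a number of a shift passes 50 or a number of a turn 8.59, either way. A call with a gripper value outside its range is refused whole. The fingers move at their own pace and stop on an object; the grip force is fixed at half the most. Time passes only in rows, so rows that do not move let the fingers close. It gives the time, the measured TCP pose, the force and the opening at its end, in the units of the state.
- arm.observe(): the state, without advancing time (a new reading comes with each control period).
- arm.get_image(name): name is "scene" or "top" or "wrist"; returns (picture, depth): 400x640x3 uint8, red, green, blue; 400x640 float32, m along the optical axis (not along the pixel's ray), 0 where there is no reading.
- arm.camera_params(name): a dict with "intrinsics" (3x3 intrinsics, pixels), "extrinsics" (4x4, takes a point from world to camera coordinates); the wrist camera has in their place "tool_from_camera" (4x4, takes a point from camera to tool coordinates, whose origin is the TCP and whose axes are the tool frame's). Camera axes: x right, y up, looking along -z (the intrinsics and any distortion apply to the point x, -y, -z); pixel columns grow to the right and rows downward; lengths in m; the calibration is good to about 2 mm. A picture is of the moment at which its call begins: read the wrist's pose just before it. camera_params takes no time and is no camera call.
- arm.close_job(): hands the job in, once; it reports no verdict.
The state is a dict: "t": time; "qpos": joint angles; "qvel": joint speeds; "effort": joint torques, N m; "ee_pos": TCP position; "tcp_rot": TCP orientation; "force": force on the tool from outside, world axes, zero at the start; "moment": the same for the moment, N m; "gripper_width": finger opening in m.
Only numpy, scipy, OpenCV 4.12 (cv2) and the standard library are available. Lean on these libraries where they do the work, as an engineer would, in place of code of your own. Each camera call takes 0.05 s, during which the arm holds its last target.

## Working session

There is one attempt and no reset: what is moved stays moved. The work goes in short steps, Python scripts to look and compute and a shell command to move; the robot and the scene stay as the last step left them, time stands still between calls to the robot, and variables do not carry over. Pictures are saved under pics/ and viewed, and the job is handed in when it is done.

```bash
ls; mkdir -p pics
python3 - <<'E'
from rig import arm
import cv2,numpy as np
np.set_printoptions(precision=4,suppress=True)
s=arm.observe()
print(s['t'],s['ee_pos'],s['tcp_rot'],s['gripper_width'],arm.grasp_offset)
for n in("scene","top"):
    im,d=arm.get_image(n)
    cv2.imwrite(f"pics/{n}0.png",im[:,:,::-1]); np.savez(f"pics/{n}0.npz",im=im,d=d)
    p=arm.camera_params(n);print(n,p)
print(arm.camera_params("wrist"))
E
```

```text
pics
0.0 [ 0.1942 -0.6196  0.2304] [[ 0.2992 -0.0006  0.9542]
 [-0.9542  0.0016  0.2992]
 [-0.0017 -1.     -0.0001]] 0.08534105483278037 0.0187
scene {'intrinsics': array([[444.1636,   0.    , 321.1489],
       [  0.    , 444.1636, 191.8982],
       [  0.    ,   0.    ,   1.    ]]), 'extrinsics': array([[ 0.6986,  0.7154,  0.0137, -0.376 ],
       [-0.5937,  0.569 ,  0.569 ,  0.2556],
       [ 0.3993, -0.4057,  0.8222, -1.4335],
       [ 0.    ,  0.    ,  0.    ,  1.    ]])}
top {'intrinsics': array([[472.6419,   0.    , 318.0693],
       [  0.    , 472.6419, 205.3912],
       [  0.    ,   0.    ,   1.    ]]), 'extrinsics': array([[ 0.0527, -0.9986,  0.0023,  0.0084],
       [ 0.9776,  0.052 ,  0.2039, -0.512 ],
       [-0.2037, -0.0085,  0.979 , -1.3982],
       [ 0.    ,  0.    ,  0.    ,  1.    ]])}
{'intrinsics': array([[301.8403,   0.    , 323.4336],
       [  0.    , 301.8403, 199.5336],
       [  0.    ,   0.    ,   1.    ]]), 'tool_from_camera': array([[ 1.    ,  0.0001, -0.0004,  0.0001],
       [-0.0004,  0.2932, -0.9561, -0.141 ],
       [ 0.0001,  0.9561,  0.2932,  0.0751],
       [ 0.    ,  0.    ,  0.    ,  1.    ]])}
```

View pics/scene0.png

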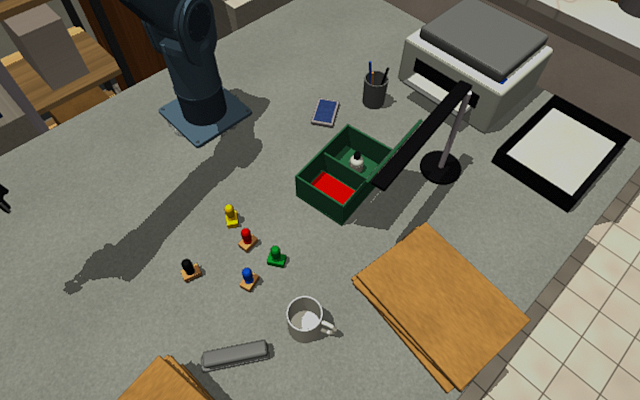

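View pics/top0.png

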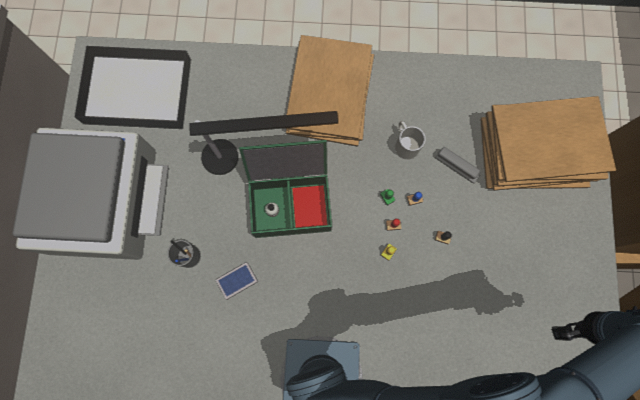

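Red stamp at about (394,225) in the top view, red mat in the right bay (310,206), lid open behind, lamp head above it. Now I'll measure.

```bash
cat > h.py <<'E'
import numpy as np, cv2
from rig import arm
np.set_printoptions(precision=4,suppress=True)
def cloud(d,K,T): # T cam->world
    v,u=np.mgrid[0:d.shape[0],0:d.shape[1]]
    x=(u-K[0,2])/K[0,0]*d; y=-(v-K[1,2])/K[1,1]*d
    P=np.stack([x,y,-d,np.ones_like(d)],-1)@T.T
    return P[...,:3]
def load(n,i):
    z=np.load(f"pics/{n}{i}.npz"); p=arm.camera_params(n)
    return z['im'],z['d'],cloud(z['d'],p['intrinsics'],np.linalg.inv(p['extrinsics']))
def wrist(i):
    s=arm.observe(); p=arm.camera_params("wrist")
    im,d=arm.get_image("wrist")
    T=np.eye(4);T[:3,:3]=s['tcp_rot'];T[:3,3]=s['ee_pos'];T=T@p['tool_from_camera']
    cv2.imwrite(f"pics/wrist{i}.png",im[:,:,::-1])
    C=cloud(d,p['intrinsics'],T); np.savez(f"pics/wrist{i}.npz",im=im,d=d,C=C)
    return im,d,C
E
python3 - <<'E'
from h import *
for n in("scene","top"):
    im,d,C=load(n,0)
    hsv=cv2.cvtColor(im,cv2.COLOR_RGB2HSV); h,s,v=[hsv[...,k].astype(int) for k in range(3)]
    valid=d>0
    red=((h<8)|(h>172))&(s>150)&(v>60)&valid
    m=red
    nl,lab,st,ce=cv2.connectedComponentsWithStats(m.astype(np.uint8))
    for k in range(1,nl):
        if st[k,4]>15:
            p=C[lab==k]; print(n,"red",ce[k],st[k,4],np.median(p,0),p.min(0),p.max(0))
    green=(h>55)&(h<90)&(s>90)&valid
    nl,lab,st,ce=cv2.connectedComponentsWithStats(green.astype(np.uint8))
    for k in range(1,nl):
        if st[k,4]>15:
            p=C[lab==k]; print(n,"green",ce[k],st[k,4],p.min(0),p.max(0))
            if st[k,4]>800:
                rim=p[(p[:,2]>.088)&(p[:,2]<.099)]
                r=cv2.minAreaRect((rim[:,:2]*1000).astype(np.float32)); print(len(rim),r)
    # desk
    print(np.median(C[valid&(abs(C[...,2])<.02)],0))
E
```

```text
scene red [332.642  187.3151] 676 [0.501 0.083 0.012] [0.4381 0.0057 0.0066] [0.5894 0.1199 0.0985]
scene red [245.45 234.99] 100 [ 0.4755 -0.2042  0.0674] [ 0.4322 -0.2108 -0.0004] [ 0.4818 -0.1918  0.0785]
scene green [343.9943 170.6839] 4584 [ 0.4113 -0.007  -0.0034] [0.6836 0.2596 0.3051]
472 ((508.7194519042969, 122.14381408691406), (167.74081420898438, 240.0381317138672), 7.713508605957031)
scene green [275.8434 257.3772] 281 [ 0.5358 -0.2031 -0.0007] [ 0.5849 -0.1585  0.0777]
[ 0.3991 -0.1588  0.0017]
top red [309.0896 205.961 ] 1206 [0.5165 0.0641 0.0097] [ 0.45    0.0078 -0.0005] [0.5843 0.1189 0.0186]
top red [395.9706 221.8529] 34 [ 0.4684 -0.2014  0.0704] [ 0.4603 -0.21    0.0643] [ 0.478  -0.192   0.0775]
top green [257.6875 146.4375] 16 [0.6217 0.1918 0.2433] [0.6277 0.2184 0.2534]
top green [267.9641 196.8008] 251 [ 0.493   0.1501 -0.0028] [0.5725 0.2425 0.0152]
top green [387.8818 196.    ] 110 [ 0.5368 -0.2027  0.0105] [ 0.5811 -0.1597  0.0786]
top green [271.1277 214.1702] 47 [0.4684 0.1459 0.0003] [0.5064 0.2215 0.0134]
top green [311.6667 227.0909] 33 [0.428  0.0056 0.0853] [0.4416 0.0964 0.1017]
[ 0.3617 -0.0212 -0.0001]
```

Run:
```python
from h import *
im,d,C=load("top",0)
a=cv2.resize(im[110:260,180:460],None,fx=2.8,fy=2.8,interpolation=cv2.INTER_CUBIC)
cv2.imwrite("pics/topcrop.png",a[:,:,::-1])
```

```text
(no output)
```

View pics/topcrop.png

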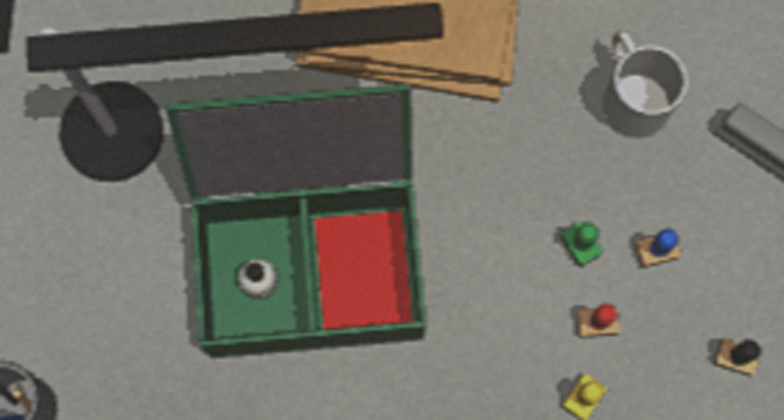

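Run:
```python
from h import *
from scipy.optimize import minimize
P=[]
for n in("scene","top"):
    im,d,C=load(n,0)
    hsv=cv2.cvtColor(im,cv2.COLOR_RGB2HSV); h,s,v=[hsv[...,k].astype(int) for k in range(3)]
    valid=d>0
    m=valid&(C[...,0]>.4)&(C[...,0]<.62)&(C[...,1]>-.03)&(C[...,1]<.28)&(C[...,2]>.087)&(C[...,2]<.1)
    r=C[m]; print(n,len(r)); 
    # fit rim: lines x=±77,y=±117,y=0 in box frame
    def cost(p,pts=r):
        c,sn=np.cos(p[2]),np.sin(p[2]); q=pts[:,:2]-p[:2]
        x=q[:,0]*c+q[:,1]*sn; y=-q[:,0]*sn+q[:,1]*c
        dx=np.minimum(abs(x-.077),abs(x+.077))+np.maximum(abs(y)-.12,0)
        dy=np.minimum(np.minimum(abs(y-.117),abs(y+.117)),abs(y))+np.maximum(abs(x)-.08,0)
        dd=np.minimum(dx,dy); dd=np.maximum(dd-.003,0)
        return np.minimum(dd,.01).mean()
    best=min((minimize(cost,[.509+a,.122+b,.135+g],method='Nelder-Mead',options=dict(xatol=1e-5,fatol=1e-8,maxiter=2000)) for a in(-.006,.0,.006) for b in(-.006,0,.006) for g in(-.05,0.,.05)),key=lambda o:o.fun)
    print(n,best.x,best.fun)
    bx=best.x; c,sn=np.cos(bx[2]),np.sin(bx[2]); R=np.array([[c,-sn],[sn,c]])
    B=C.copy(); B[...,:2]=(C[...,:2]-bx[:2])@R   # box frame
    lid=valid&(B[...,0]>.06)&(B[...,0]<.15)&(abs(B[...,1])<.115)&(B[...,2]>.11)&(B[...,2]<.262)
    L=B[lid]; print("lid",len(L),L.min(0),L.max(0))
    if len(L)>20:
        A=np.polyfit(L[:,2],L[:,0],1); print("x=",A," angle",np.pi/2+np.arctan(A[0]), "res",np.std(L[:,0]-np.polyval(A,L[:,2])))
        for z in np.arange(.11,.27,.02):
            k=abs(L[:,2]-z)<.01
            if k.sum(): print(z,k.sum(),np.percentile(L[k,0],[5,50,95]))
    head=valid&(v<70)&(s<90)&(B[...,2]>.27)&(B[...,2]<.34)&(B[...,0]>.08)&(B[...,0]<.3)
    H=B[head]; print("head",len(H),np.percentile(H,[2,50,98],axis=0))
    for y in np.arange(-.25,.26,.05):
        k=abs(H[:,1]-y)<.025
        if k.sum()>3: print("y",y,k.sum(),np.percentile(H[k,0],[2,50,98]),np.percentile(H[k,2],[5,95]))
```

```text
scene 653
scene [0.505  0.1225 0.138 ] 0.000130953474108394
lid 366 [ 0.0886 -0.1146  0.1132] [0.1364 0.1149 0.2552]
x= [0.2804 0.0616]  angle 1.8441461752658659 res 0.002946435115681192
0.11 1 [0.0929 0.0929 0.0929]
0.13 6 [0.0889 0.0941 0.099 ]
0.15000000000000002 4 [0.0991 0.1048 0.1075]
0.17 11 [0.1021 0.1117 0.1142]
0.19 20 [0.1154 0.1188 0.1198]
0.21000000000000002 7 [0.1148 0.1226 0.1262]
0.23000000000000004 8 [0.1217 0.1287 0.1312]
0.25 309 [0.126  0.1316 0.1352]
head 2057 [[ 0.159  -0.1487  0.3022]
 [ 0.1763  0.0157  0.3108]
 [ 0.1916  0.2263  0.3135]]
y -0.15000000000000002 201 [0.1596 0.1764 0.192 ] [0.3043 0.3124]
y -0.10000000000000003 318 [0.1592 0.1764 0.1916] [0.3076 0.3128]
y -0.050000000000000044 289 [0.1594 0.176  0.1914] [0.3075 0.3128]
y -5.551115123125783e-17 276 [0.159  0.1758 0.1915] [0.3082 0.3131]
y 0.04999999999999993 239 [0.1596 0.1765 0.1912] [0.3078 0.3127]
y 0.09999999999999992 238 [0.1587 0.1753 0.1913] [0.3074 0.3131]
y 0.1499999999999999 211 [0.159  0.1754 0.1909] [0.3086 0.3131]
y 0.1999999999999999 239 [0.1585 0.1783 0.1995] [0.2811 0.313 ]
y 0.249
[... 522 characters left out ...]
.1243 0.1292 0.1353]
head 1813 [[ 0.1581 -0.141   0.3031]
 [ 0.1735  0.0479  0.3085]
 [ 0.1901  0.229   0.3133]]
y -0.15000000000000002 104 [0.1602 0.1739 0.1901] [0.3043 0.3117]
y -0.10000000000000003 225 [0.1594 0.1741 0.1896] [0.3052 0.3121]
y -0.050000000000000044 224 [0.1593 0.1744 0.19  ] [0.3052 0.3115]
y -5.551115123125783e-17 244 [0.1582 0.1733 0.1908] [0.3034 0.3129]
y 0.04999999999999993 239 [0.1582 0.1735 0.1895] [0.3039 0.3119]
y 0.09999999999999992 239 [0.1579 0.1735 0.19  ] [0.3043 0.3118]
y 0.1499999999999999 242 [0.1581 0.1736 0.1903] [0.3043 0.3123]
y 0.1999999999999999 240 [0.1576 0.1727 0.1889] [0.3043 0.3121]
y 0.2499999999999999 56 [0.1577 0.1722 0.1901] [0.3049 0.312 ]
```

Run:
```python
from h import *
for n in("scene","top"):
    im,d,C=load(n,0)
    m=(d>0)&(abs(C[...,0]-.47)<.05)&(abs(C[...,1]+.203)<.045)&(C[...,2]>.01)&(C[...,2]<.09)
    p=C[m]
    for a,b in((.012,.025),(.025,.045),(.045,.068),(.068,.08)):
        q=p[(p[:,2]>a)&(p[:,2]<b)]
        if len(q)>3: print(n,a,len(q),q.mean(0),q.min(0),q.max(0))
    q=p[(p[:,2]>.012)&(p[:,2]<.027)]
    print(cv2.minAreaRect((q[:,:2]*1000).astype(np.float32)))
```

```text
scene 0.012 128 [ 0.4759 -0.2033  0.0207] [ 0.4557 -0.2225  0.012 ] [ 0.4886 -0.1776  0.0249]
scene 0.025 34 [ 0.476  -0.203   0.0294] [ 0.4613 -0.2179  0.025 ] [ 0.4845 -0.1846  0.0438]
scene 0.045 50 [ 0.4774 -0.2036  0.0572] [ 0.463  -0.2111  0.0453] [ 0.483  -0.1896  0.0675]
scene 0.068 52 [ 0.4724 -0.2004  0.0729] [ 0.4608 -0.209   0.0685] [ 0.4812 -0.1899  0.0785]
((471.26922607421875, -199.95681762695312), (32.53914260864258, 43.85080337524414), 4.0841755867004395)
top 0.012 78 [ 0.4664 -0.1988  0.0193] [ 0.4538 -0.2264  0.0127] [ 0.4848 -0.1817  0.0249]
top 0.025 10 [ 0.4612 -0.2009  0.0292] [ 0.4537 -0.2155  0.025 ] [ 0.4727 -0.1898  0.0394]
top 0.045 23 [ 0.4648 -0.201   0.0611] [ 0.4583 -0.2147  0.0497] [ 0.4752 -0.1913  0.0678]
top 0.068 35 [ 0.4703 -0.2021  0.072 ] [ 0.4618 -0.2107  0.0684] [ 0.48   -0.192   0.0775]
((470.10302734375, -203.92991638183594), (29.83807373046875, 44.713619232177734), 6.089417934417725)
```

Run:
```python
from h import *
im,d,C=wrist(0)
```

```text
(no output)
```

View pics/wrist0.png

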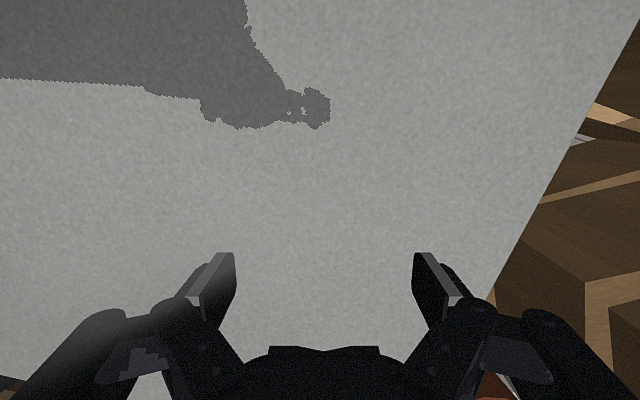

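The wrist view shows a Robotiq-type gripper: thin finger tips (~(220,255), (425,255)) with wider knuckles behind them. I'll get the profile of the fingers in tool coordinates.

```bash
cat > prof.py <<'E'
from h import *
import sys
z=np.load(f"pics/wrist{sys.argv[1]}.npz"); p=arm.camera_params("wrist")
T=cloud(z['d'],p['intrinsics'],p['tool_from_camera'])
m=(z['d']>0.02)&(z['d']<.26)&(abs(T[...,2])<.05)
q=T[m]*1000
for y in range(-100,20,6):
    k=q[(abs(q[:,1]-y)<3)]
    for sgn in(-1,1):
        r=k[k[:,0]*sgn>0]
        if len(r)>3: print(y,sgn,len(r),"x",np.percentile(r[:,0],[1,99]).round(1),"z",np.percentile(r[:,2],[1,99]).round(1))
E
python3 prof.py 0
```

```text
-94 -1 1139 x [-28.2 -10. ] z [16.1 20.8]
-94 1 1135 x [10.3 28.5] z [16.4 20.9]
-88 -1 3243 x [-70.4  -0.6] z [ 9.3 19.3]
-88 1 3312 x [ 0.5 71. ] z [ 9.5 19.3]
-82 -1 4249 x [-71.1  -0.6] z [ 3.2 18.1]
-82 1 4283 x [ 0.5 71.6] z [ 3.1 18. ]
-76 -1 3302 x [-72.   -0.7] z [-5.7 18. ]
-76 1 3313 x [ 0.6 72.5] z [-6. 18.]
-70 -1 2740 x [-72.6  -4.8] z [-10.6  17.5]
-70 1 2770 x [ 4.6 73.1] z [-10.4  17.5]
-64 -1 3495 x [-73.1 -38.7] z [-10.7  14. ]
-64 1 3480 x [39.1 73.5] z [-10.6  14. ]
-58 -1 1060 x [-72.8 -39.9] z [ 6.4 14.2]
-58 1 1056 x [40.6 72.8] z [ 6.5 14.3]
-52 -1 338 x [-63.4 -42.1] z [ 2.2 13.7]
-52 1 325 x [42.6 63.4] z [ 2.1 13.7]
-46 -1 481 x [-53.4 -42.1] z [-2.2 11.9]
-46 1 484 x [42.4 54.4] z [-2.7 11.8]
-40 -1 532 x [-56.  -42.1] z [-9.5 11.9]
-40 1 517 x [42.4 56.3] z [-10.   11.8]
-34 -1 485 x [-55.8 -42. ] z [-10.4  11.8]
-34 1 478 x [42.5 56.1] z [-10.3  11.8]
-28 -1 398 x [-55.9 -42.1] z [-10.4  11.7]
-28 1 409 x [42.6 56.3] z [-10.4  11.7]
-22 -1 362 x [-55.4 -42. ] z [-10.2  11.7]
-22 1 359 x [42.6 55.9] z [-10.3  11.8]
-16 -1 235 x [-53.4 -42.1] z [-10.4  11.6]
-16 1 233 x [42.5 54.2] z [-10.3  11.6]
-10 -1 31 x [-43.  -42.3] z [-8.8  8.5]
-10 1 29 x [42.6 43.4] z [-8.1  8.7]
```

```bash
python3 -m handwheel '[[1,-20,0,24,0],[1,-40,0,49,0],[1,-40,0,49,0],[1,-40,0,49,0],[1,-40,0,49,0],[1,-40,0,49,0],[1,-40,0,49,0],[1,-40,0,49,0]]'; python3 -m handwheel '[[1,-17,0,22,8.5],[1,0,30,0,8.5],[1,0,40,0,0],[1,0,0,0,0],[1,0,0,0,0]]'
python3 - <<'E'
from h import *
s=arm.observe();print(s['t'],s['qpos'],s['tcp_rot'])
im,d,C=wrist(1)
hsv=cv2.cvtColor(im,cv2.COLOR_RGB2HSV); h,sa,v=[hsv[...,k].astype(int) for k in range(3)]
red=((h<8)|(h>172))&(sa>150)&(v>60)&(d>0)
nl,lab,st,ce=cv2.connectedComponentsWithStats(red.astype(np.uint8))
for k in range(1,nl):
    if st[k,4]>30:
        p=C[lab==k]; t=p[p[:,2]>.07]; print(ce[k],p.min(0),p.max(0),t.mean(0) if len(t) else 0)
E
```

```text
t: 0.95
ee_pos: [0.4045, -0.2998, 0.2313]
tcp_rot: [[0.299, 0.0, 0.954], [-0.954, -0.0, 0.299], [0.0, -1.0, -0.0]]
force: [1.5, -0.3, 0.5]
gripper_width: 0.0854
t: 1.45
ee_pos: [0.4194, -0.2788, 0.1615]
tcp_rot: [[0.007, -0.001, 1.0], [-1.0, 0.001, 0.007], [-0.001, -1.0, -0.001]]
force: [0.2, -0.9, 0.9]
gripper_width: 0.0855
1.45 [ 0.5837  0.3896 -0.1061  1.9754  0.0571  0.781  -1.1185] [[ 0.0074 -0.0014  1.    ]
 [-1.      0.0008  0.0074]
 [-0.0008 -1.     -0.0014]]
[230.2635 136.824 ] [ 0.4582 -0.2146  0.0189] [ 0.4816 -0.1928  0.0738] [ 0.47   -0.2027  0.0713]
```

View pics/wrist1.png

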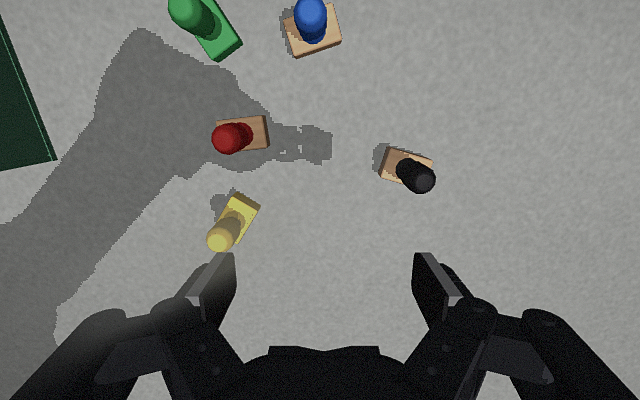

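```bash
python3 -m handwheel '[[1,-20,0,13,0],[1,-20,0,13,0],[1,-20,0,13,0],[1,-16.5,0,12.7,0],[1,0,0,0,0],[1,0,0,0,0]]'
python3 - <<'E'
from h import *
s=arm.observe();print(s['t'],s['ee_pos'])
im,d,C=wrist(2)
hsv=cv2.cvtColor(im,cv2.COLOR_RGB2HSV); h,sa,v=[hsv[...,k].astype(int) for k in range(3)]
red=((h<8)|(h>172))&(sa>150)&(v>60)&(d>0)
p=C[red]; t=p[p[:,2]>.068]; print(t.mean(0),p.min(0),p.max(0))
E
```

```text
t: 2.1
ee_pos: [0.4717, -0.2028, 0.1628]
tcp_rot: [[0.007, 0.002, 1.0], [-1.0, -0.001, 0.007], [0.001, -1.0, 0.002]]
force: [-0.1, -0.6, -0.3]
gripper_width: 0.0854
2.1 [ 0.4717 -0.2028  0.1628]
[ 0.4687 -0.1995  0.0715] [ 0.4371 -0.2135  0.0053] [0.5528 0.112  0.093 ]
```

View pics/wrist2.png

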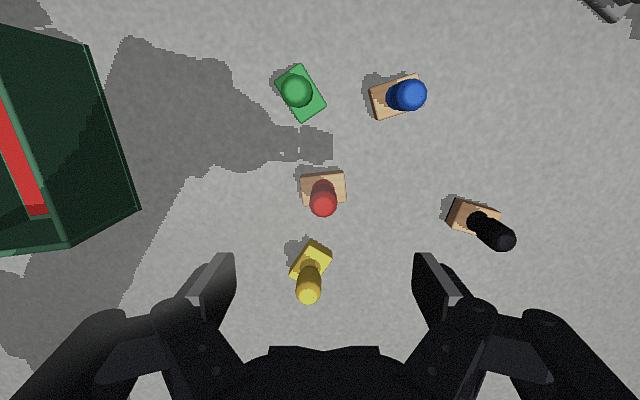

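The red stamp sits at (323,198), midway between the fingers, and the neighbours (green, yellow, blue, black) are clear of the finger tracks. Descending.

```bash
python3 -m handwheel '[[1,0,15,0,0],[1,0,25,0,0],[1,0,25,0,0],[1,0,25,0,0],[1,0,22,0,0],[1,0,14,0,0],[1,0,0,0,0],[1,0,0,0,0]]'; python3 -m handwheel '[[-1,0,0,0,0],[-1,0,0,0,0],[-1,0,0,0,0],[-1,0,0,0,0],[-1,0,0,0,0],[-1,0,0,0,0],[-1,0,0,0,0],[-1,0,0,0,0]]'
```

```text
t: 2.95
ee_pos: [0.4711, -0.2027, 0.0359]
tcp_rot: [[0.006, 0.0, 1.0], [-1.0, -0.0, 0.006], [0.0, -1.0, 0.0]]
force: [0.3, -0.7, 0.5]
gripper_width: 0.0855
t: 3.75
ee_pos: [0.4712, -0.2022, 0.0357]
tcp_rot: [[0.007, 0.0, 1.0], [-1.0, -0.0, 0.007], [0.0, -1.0, 0.0]]
force: [-0.8, -0.1, 6.1]
gripper_width: 0.0226
```

```bash
python3 -m handwheel '[[-1,0,-5,0,0],[-1,0,-15,0,0],[-1,0,-25,0,0],[-1,0,-30,0,0],[-1,0,-30,0,0],[-1,0,-25,0,0],[-1,0,-15,0,0],[-1,0,0,0,0]]'
python3 - <<'E'
from h import *
s=arm.observe();print(s['t'],s['ee_pos'],s['force'],s['qpos'])
im,d,C=wrist(3)
im,d=arm.get_image("scene"); cv2.imwrite("pics/scene1.png",im[:,:,::-1])
E
python3 prof.py 3
```

```text
t: 4.55
ee_pos: [0.4722, -0.2024, 0.1824]
tcp_rot: [[0.007, 0.004, 1.0], [-1.0, -0.001, 0.007], [0.001, -1.0, 0.004]]
force: [0.6, -0.5, -0.7]
gripper_width: 0.0224
4.55 [ 0.4722 -0.2024  0.1824] [ 0.6027 -0.4934 -0.7417] [ 0.4278  0.3729 -0.1358  1.9378  0.0672  0.831  -1.3076]
-94 -1 1061 x [-19.7  -7.8] z [18.2 21. ]
-94 1 1066 x [ 8. 20.] z [18.4 21. ]
-88 -1 3013 x [-63.   -0.5] z [ 9.7 19.3]
-88 1 3016 x [ 0.7 63.2] z [ 9.6 19.3]
-82 -1 3570 x [-60.6  -0.3] z [ 4.4 18.1]
-82 1 3573 x [ 0.5 61.1] z [ 4.4 18.1]
-76 -1 3376 x [-57.3  -0.5] z [-4.5 18. ]
-76 1 3385 x [ 0.8 57.6] z [-4.7 18. ]
-70 -1 2608 x [-54.5  -4.2] z [-10.7  18. ]
-70 1 2614 x [ 4.5 54.7] z [-10.5  18. ]
-64 -1 1573 x [-51.3 -10.7] z [-11.3  17.7]
-64 1 1573 x [11.  51.7] z [-11.4  17.8]
-58 -1 1803 x [-48.1 -12.2] z [-11.3  13.1]
-58 1 1799 x [12.5 48.3] z [-11.2  13. ]
-52 -1 2139 x [-45.4 -12.4] z [-10.5  13.9]
-52 1 2136 x [12.5 45.6] z [-10.6  14. ]
-46 -1 785 x [-42.5 -12.5] z [-7.4 14.1]
-46 1 782 x [12.8 42.8] z [-7.4 14.3]
-40 -1 313 x [-32.4 -12. ] z [-5.9 13.9]
-40 1 322 x [12.7 35.5] z [-6.1 13.8]
-34 -1 1243 x [-17.   -0.1] z [-9.9 11.7]
-34 1 1233 x [ 0.3 17.3] z [-9.9 11.7]
-28 -1 530 x [-24.2  -0.1] z [-8.3 11.8]
-28 1 532 x [ 0.3 24.6] z [-8.6 11.8]
-22 -1 363 x [-24.4  -0.1] z [-1.9 11.8]
-22 1 369 x [ 0.4 24.6] z [ 2.4 11.8]
-16 -1 333 x [-24.2  -0.1] z [ 3.4 12. ]
-16 1 329 x [ 0.4 24.6] z [ 2.8 11.8]
-10 -1 293 x [-24.3  -0.1] z [ 3.6 11.7]
-10 1 287 x [ 0.4 24.4] z [ 2.9 11.8]
-4 -1 133 x [-22.   -0.1] z [ 3.7 11.8]
-4 1 136 x [ 0.4 22.5] z [ 2.7 11.7]
2 -1 23 x [-11.1  -0.2] z [1.9 8.6]
2 1 29 x [ 0.5 11.3] z [1.  8.8]
8 -1 89 x [-9.  -0.1] z [-0.1  8.1]
8 1 89 x [0.4 9.3] z [0.5 8.5]
14 -1 562 x [-21.6  -0.1] z [-4.1 12.5]
14 1 655 x [ 0.4 20.9] z [-3.2 14.8]
```

View pics/wrist3.png

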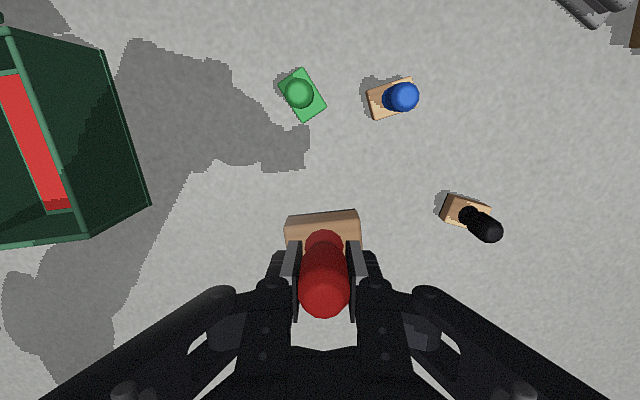

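View pics/scene1.png

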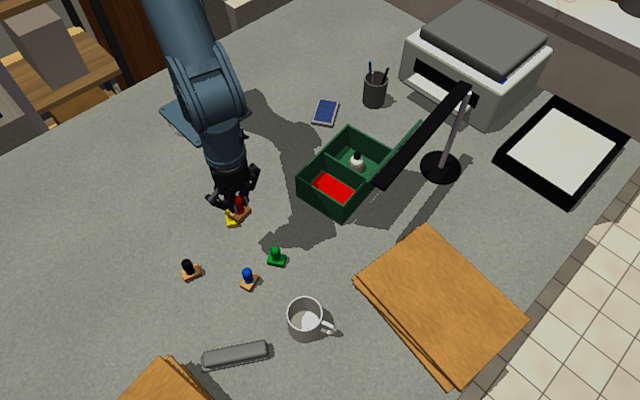

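The stamp is held straight between the pads (scene (238,210), wrist (323,270)), foot level. Moving to above the red bay.

```bash
python3 -m handwheel '[[-1,-10,0,2,0],[-1,-20,0,3,0],[-1,-27,0,4,0],[-1,-30,0,4,0],[-1,-30,0,4,0],[-1,-30,0,4,0],[-1,-30,0,4,0],[-1,-30,0,4,0]]'; python3 -m handwheel '[[-1,-28,0,4,0],[-1,-20,0,3,0],[-1,-9,0,2,-4],[-1,0,0,0,-8],[-1,0,0,0,-8],[-1,0,0,0,-8],[-1,0,0,0,-8],[-1,0,0,0,-8]]'; python3 -m handwheel '[[-1,0,0,0,-8],[-1,0,0,0,-8],[-1,0,0,0,-8],[-1,0,0,0,-8],[-1,0,0,0,-8],[-1,0,0,0,-8],[-1,0,0,0,-5],[-1,0,0,0,0]]'
python3 - <<'E'
from h import *
s=arm.observe();print(s['t'],s['ee_pos'],s['force'],s['qpos'])
im,d,C=wrist(4)
im,d=arm.get_image("top"); cv2.imwrite("pics/top1.png",im[:,:,::-1])
np.savez("pics/top1.npz",im=im,d=d)
E
```

```text
t: 5.45
ee_pos: [0.4975, 0.0073, 0.1791]
tcp_rot: [[0.008, -0.002, 1.0], [-1.0, 0.0, 0.008], [-0.0, -1.0, -0.002]]
force: [0.0, 0.0, -0.9]
gripper_width: 0.0223
t: 6.25
ee_pos: [0.5059, 0.0632, 0.179]
tcp_rot: [[0.704, -0.002, 0.71], [-0.71, 0.0, 0.705], [-0.002, -1.0, -0.002]]
force: [-0.1, 0.3, -0.4]
gripper_width: 0.0223
t: 7.05
ee_pos: [0.5061, 0.063, 0.1792]
tcp_rot: [[0.991, -0.002, -0.13], [0.13, 0.001, 0.991], [-0.002, -1.0, 0.001]]
force: [-0.0, -0.7, -0.9]
gripper_width: 0.0221
7.05 [0.5061 0.063  0.1792] [-0.0289 -0.6734 -0.9436] [ 0.2674  0.4371 -0.5982  1.9234  0.3136  0.8765 -0.3602]
```

View pics/wrist4.png

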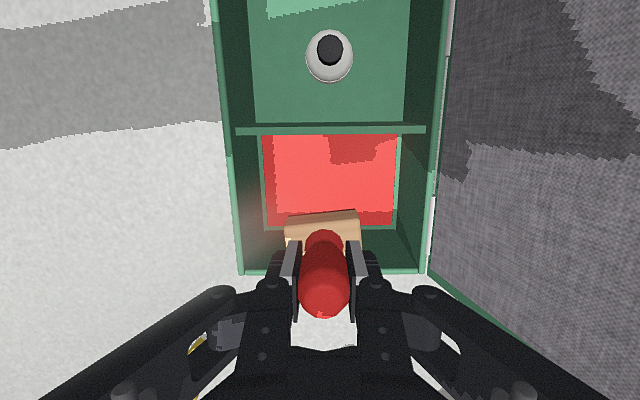

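View pics/top1.png

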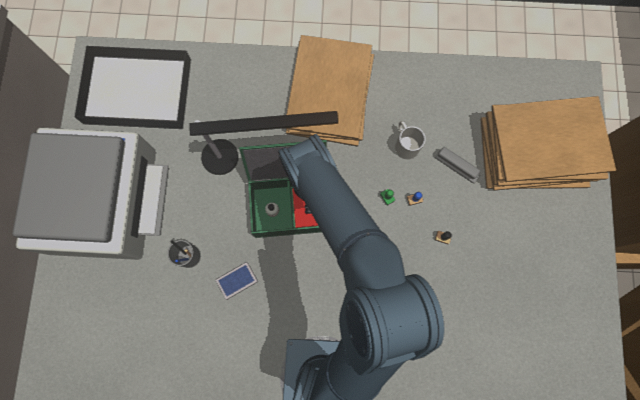

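Run:
```python
from h import *
from scipy.optimize import minimize
z=np.load("pics/wrist4.npz"); im,d,C=z['im'],z['d'],z['C']
m=(d>.1)&(C[...,0]>.38)&(C[...,0]<.64)&(C[...,1]>-.03)&(C[...,1]<.29)&(C[...,2]>.088)&(C[...,2]<.1)
g=(im[...,1].astype(int)>im[...,0]+10)
r=C[m&g];print(len(r),r.min(0),r.max(0))
def cost(p,pts=r):
    c,sn=np.cos(p[2]),np.sin(p[2]); q=pts[:,:2]-p[:2]
    x=q[:,0]*c+q[:,1]*sn; y=-q[:,0]*sn+q[:,1]*c
    dx=np.minimum(abs(x-.077),abs(x+.077))+np.maximum(abs(y)-.12,0)
    dy=np.minimum(np.minimum(abs(y-.117),abs(y+.117)),abs(y))+np.maximum(abs(x)-.08,0)
    dd=np.maximum(np.minimum(dx,dy)-.003,0)
    return np.minimum(dd,.01).mean()
b=min((minimize(cost,[.505+a,.121+e,.139+w],method='Nelder-Mead',options=dict(xatol=1e-5,fatol=1e-9,maxiter=3000)) for a in(-.005,0,.005) for e in(-.005,0,.005) for w in(-.03,0,.03)),key=lambda o:o.fun)
print(b.x,b.fun)
hsv=cv2.cvtColor(im,cv2.COLOR_RGB2HSV); h,sa,v=[hsv[...,k].astype(int) for k in range(3)]
red=((h<8)|(h>172))&(sa>120)&(d>0)&(C[...,2]<.03)
p=C[red]; c,s=np.cos(b.x[2]),np.sin(b.x[2]); q=(p[:,:2]-b.x[:2])@np.array([[c,-s],[s,c]])
print("mat box-frame",np.percentile(q,[1,99],axis=0),np.median(p[:,2]))
e=arm.observe()['ee_pos'][:2]; print("tcp in box",(e-b.x[:2])@np.array([[c,-s],[s,c]]))
```

```text
6070 [ 0.4131 -0.0086  0.088 ] [0.6019 0.2145 0.0998]
[0.5041 0.1215 0.1423] 0.00011440831633394409
mat box-frame [[-0.0678 -0.1058]
 [ 0.067  -0.0105]] 0.008447556569825238
tcp in box [-0.0061 -0.0585]
```

```bash
python3 -m handwheel '[[-1,0,10,0,0],[-1,0,20,0,0],[-1,0,25,0,0],[-1,0,25,0,0],[-1,0,20,0,0],[-1,0,15,0,0],[-1,0,9,0,0],[-1,0,0,0,0]]'; python3 -m handwheel '[[-1,0,4,0,0],[-1,0,2,0,0],[-1,0,0,0,0],[-1,0,0,0,0]]'
```

```text
t: 7.95
ee_pos: [0.5063, 0.0623, 0.0552]
tcp_rot: [[0.992, -0.002, -0.129], [0.129, -0.0, 0.992], [-0.002, -1.0, 0.0]]
force: [-0.0, 0.4, -0.7]
gripper_width: 0.0221
t: 8.35
ee_pos: [0.5073, 0.0622, 0.0507]
tcp_rot: [[0.992, 0.001, -0.129], [0.129, 0.0, 0.992], [0.001, -1.0, -0.0]]
force: [-0.2, -0.1, -1.2]
gripper_width: 0.0224
```

```bash
python3 -m handwheel '[[-1,0,1.5,0,0],[-1,0,1,0,0],[-1,0,0,0,0]]'; python3 -m handwheel '[[-1,0,1,0,0],[-1,0,0,0,0]]';  python3 -m handwheel '[[-1,0,0.7,0,0],[-1,0,0,0,0]]'
```

```text
t: 8.65
ee_pos: [0.507, 0.0622, 0.0477]
tcp_rot: [[0.992, -0.0, -0.129], [0.129, -0.0, 0.992], [-0.0, -1.0, 0.0]]
force: [-0.1, 0.4, -1.0]
gripper_width: 0.0226
t: 8.85
ee_pos: [0.507, 0.0623, 0.0467]
tcp_rot: [[0.992, -0.0, -0.129], [0.129, -0.0, 0.992], [-0.0, -1.0, 0.0]]
force: [0.8, -0.7, -0.8]
gripper_width: 0.0223
t: 9.05
ee_pos: [0.507, 0.0623, 0.046]
tcp_rot: [[0.992, -0.0, -0.129], [0.129, -0.0, 0.992], [-0.0, -1.0, -0.0]]
force: [0.4, 0.7, -0.1]
gripper_width: 0.0223
```

```bash
python3 -m handwheel '[[-1,0,0.5,0,0],[-1,0,0,0,0]]';  python3 -m handwheel '[[-1,0,0.5,0,0],[-1,0,0,0,0]]'
python3 - <<'E'
from h import *
z=wrist(5)
E
```

```text
t: 9.25
ee_pos: [0.5071, 0.0623, 0.0458]
tcp_rot: [[0.992, 0.0, -0.129], [0.129, -0.0, 0.992], [0.0, -1.0, -0.0]]
force: [-0.6, 0.8, 2.5]
gripper_width: 0.0224
t: 9.45
ee_pos: [0.5072, 0.0623, 0.0457]
tcp_rot: [[0.992, 0.0, -0.129], [0.129, -0.0, 0.992], [0.0, -1.0, -0.0]]
force: [-2.3, -0.6, 8.7]
gripper_width: 0.022
```

View pics/wrist5.png

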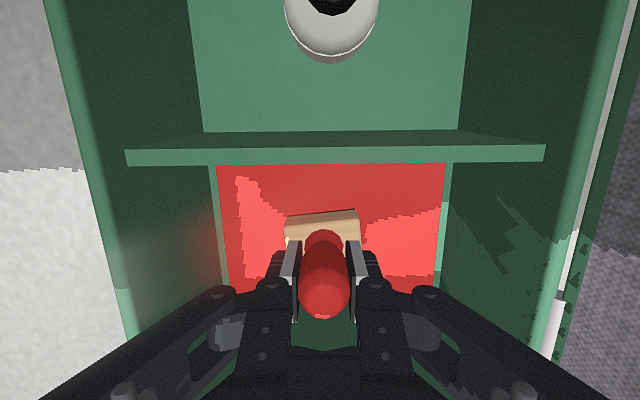

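Contact with the mat felt (2.5 then 8.7 N). I'll ease off slightly and open partway.

```bash
python3 -m handwheel '[[-1,0,-0.6,0,0],[-0.8,0,0,0,0],[-0.3,0,0,0,0],[0.1,0,0,0,0],[0.3,0,0,0,0],[0.3,0,0,0,0],[0.3,0,0,0,0]]';  python3 -m handwheel '[[0.3,0,-4,0,0],[0.3,0,-10,0,0],[0.3,0,-20,0,0],[0.3,0,-30,0,0],[0.3,0,-30,0,0],[0.3,0,-30,0,0],[0.3,0,-30,0,0],[0.3,0,-30,0,0]]'
python3 - <<'E'
from h import *
z=wrist(6)
E
```

```text
t: 10.2
ee_pos: [0.507, 0.0623, 0.0456]
tcp_rot: [[0.992, -0.0, -0.129], [0.129, 0.0, 0.992], [-0.0, -1.0, 0.0]]
force: [-0.5, -0.1, -0.2]
gripper_width: 0.0554
t: 11.0
ee_pos: [0.5068, 0.0624, 0.2318]
tcp_rot: [[0.992, 0.001, -0.129], [0.129, -0.0, 0.992], [0.001, -1.0, -0.0]]
force: [-0.6, 0.3, 0.4]
gripper_width: 0.0553
```

View pics/wrist6.png

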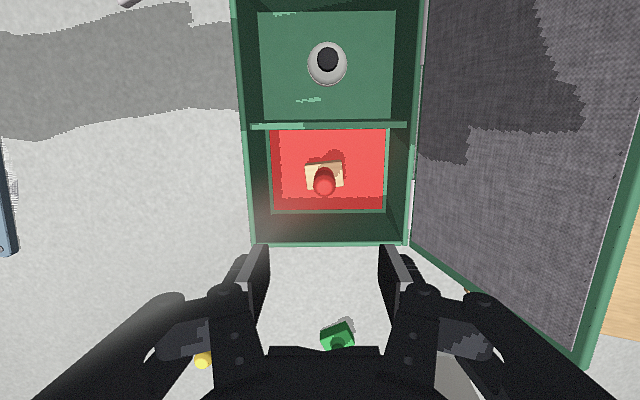

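The red stamp stands alone, upright on the mat at (323,178); ink bottle untouched at (327,62). Next I need a finger behind the lid. An upright gripper's knuckles would hit the lamp head, so I'll rise, turn, and find out whether overreaching gives a leaning tool.

```bash
python3 -m handwheel '[[0,0,-20,0,8.5],[-0.5,0,-25,0,8.5],[-1,0,-25,0,8.5],[-1,0,-25,0,8.5],[-1,0,-25,0,8.5],[-1,0,-25,0,8.5],[-1,0,-25,0,8.5],[-1,0,-25,0,8.5]]'; python3 -m handwheel '[[-1,0,-20,0,8.5],[-1,0,-10,0,8.5],[-1,-20,0,0,4.3],[-1,-30,0,0,0],[-1,-10,0,10,0],[-1,0,0,20,0],[-1,0,0,30,0],[-1,0,0,30,0]]'; python3 -c "
from h import *
s=arm.observe();print(s['qpos'])"
```

```text
t: 11.85
ee_pos: [0.5065, 0.0625, 0.4263]
tcp_rot: [[0.486, 0.001, 0.874], [-0.874, 0.0, 0.486], [0.0, -1.0, 0.001]]
force: [0.7, 0.2, -0.5]
gripper_width: -0.0
t: 12.65
ee_pos: [0.5873, 0.1339, 0.4552]
tcp_rot: [[0.141, 0.001, 0.99], [-0.99, -0.0, 0.141], [0.001, -1.0, 0.001]]
force: [0.2, 0.8, 1.2]
gripper_width: -0.0
[ 0.0297  0.3512 -0.4662  1.3189  0.1563  1.5068 -1.8507]
```

```bash
python3 -m handwheel '[[-1,0,-20,30,0],[-1,0,-30,30,0],[-1,0,-30,30,0],[-1,0,-30,30,0],[-1,0,-30,30,0]]'; python3 -c "
from h import *
s=arm.observe();print(s['qpos'])"
```

```text
t: 13.15
ee_pos: [0.7142, 0.1514, 0.5657]
tcp_rot: [[0.14, 0.009, 0.99], [-0.99, 0.009, 0.14], [-0.008, -1.0, 0.01]]
force: [0.1, -0.6, -2.1]
gripper_width: -0.0
[-0.2713  0.6503  0.0118  0.5751 -0.0147  1.9052 -1.6976]
```

```bash
python3 -m handwheel '[[-1,0,-10,30,0],[-1,0,-10,30,0],[-1,0,-10,30,0],[-1,0,0,0,0]]'; python3 -c "
from h import *
s=arm.observe();print(s['qpos'])"
```

```text
t: 13.55
ee_pos: [0.7664, 0.153, 0.553]
tcp_rot: [[0.134, 0.059, 0.989], [-0.991, 0.017, 0.133], [-0.009, -0.998, 0.061]]
force: [-0.1, -0.0, -0.4]
gripper_width: 0.0001
[-0.3163  0.7698  0.2715  0.4128 -0.2092  1.9087 -1.6379]
```

Overreaching does lean the tool (now 3.5°, tips outward). I'll push further and see whether the lean is kept on the way back.

```bash
python3 -m handwheel '[[-1,0,-20,40,0],[-1,0,-20,40,0],[-1,0,-20,40,0],[-1,0,0,0,0]]'; python3 -c "
from h import *
s=arm.observe();print(s['qpos'])"
```

```text
t: 13.95
ee_pos: [0.8082, 0.1511, 0.5636]
tcp_rot: [[0.128, 0.148, 0.981], [-0.992, 0.031, 0.125], [-0.012, -0.988, 0.151]]
force: [-0.1, -0.7, 0.4]
gripper_width: 0.0001
[-0.3171  0.8621  0.578   0.253  -0.4965  1.909  -1.6074]
```

```bash
python3 -m handwheel '[[-1,0,0,-20,0],[-1,0,0,-30,0],[-1,0,0,0,0]]'; python3 -c "
from h import *
s=arm.observe();print(s['qpos'])"
```

```text
t: 14.25
ee_pos: [0.7534, 0.1463, 0.5522]
tcp_rot: [[0.131, 0.134, 0.982], [-0.991, 0.036, 0.127], [-0.019, -0.99, 0.138]]
force: [0.4, -1.0, -0.3]
gripper_width: 0.0002
[-0.477   0.6513  0.6091  0.7018 -0.3962  1.7238 -1.5273]
```

The lean persists (8°). Push for about 25-30°.

```bash
python3 -m handwheel '[[-1,0,-10,40,0],[-1,0,-10,50,0],[-1,0,-10,50,0],[-1,0,-10,50,0],[-1,0,-10,50,0],[-1,0,-10,50,0],[-1,0,0,0,0]]'; python3 -c "
from h import *
s=arm.observe();print(s['qpos'])"
```

```text
t: 14.95
ee_pos: [0.8356, 0.1343, 0.57]
tcp_rot: [[0.144, 0.193, 0.971], [-0.976, 0.187, 0.108], [-0.16, -0.963, 0.215]]
force: [-0.7, 0.4, 1.4]
gripper_width: -0.0
[-0.266   0.9351  1.2531  0.2443 -1.3022  1.9095 -1.5224]
```

```bash
python3 -m handwheel '[[-1,-5.5,-12,-29,0],[-1,-5.5,-12,-29,0],[-1,-5.5,-12,-29,0],[-1,-5.5,-12,-29,0],[-1,-5.5,-12,-29,0],[-1,-5.5,-12,-29,0],[-1,-5.5,-12,-29,0],[-1,-5.5,-12,-29,0]]'; python3 -c "
from h import *
s=arm.observe();print(s['qpos'])"
```

```text
t: 15.75
ee_pos: [0.5919, 0.1395, 0.6205]
tcp_rot: [[0.152, 0.197, 0.968], [-0.975, 0.188, 0.115], [-0.159, -0.962, 0.221]]
force: [-0.2, 0.7, 0.9]
gripper_width: -0.0002
[-1.071   0.3199  1.2398  1.2022 -0.5153  1.6307 -1.3927]
```

```bash
python3 -m handwheel '[[-1,-5,-29,6,0],[-1,-6,-38,9,0],[-1,-6,-38,9,0],[-1,-6,-38,9,0],[-1,-6,-38,9,0]]'; python3 -c "
from h import *
s=arm.observe();print(s['qpos'])"
```

```text
t: 16.25
ee_pos: [0.6001, 0.1375, 0.7206]
tcp_rot: [[0.147, 0.159, 0.976], [-0.977, 0.176, 0.118], [-0.153, -0.971, 0.181]]
force: [0.8, -0.4, -1.7]
gripper_width: 0.0001
[-0.5566  0.3528  0.6361  0.7533 -0.4136  1.909  -1.5791]
```

```bash
python3 -m handwheel '[[-1,-6,-38,9,0],[-1,-6,-38,9,0],[-1,-6,-38,9,0],[-1,0,0,0,0]]'; python3 -c "
from h import *
s=arm.observe();print(s['qpos'])"
```

```text
t: 16.65
ee_pos: [0.592, 0.1416, 0.7468]
tcp_rot: [[0.156, 0.189, 0.97], [-0.974, 0.191, 0.119], [-0.163, -0.963, 0.214]]
force: [-0.5, -0.5, 1.5]
gripper_width: -0.0002
[-0.2135  0.319  -0.0307  0.6767 -0.1394  1.9094 -1.7336]
```

```bash
python3 -m handwheel '[[-1,-6,-38,9,0],[-1,-6,-38,9,0],[-1,-6,-38,9,0],[-1,0,0,0,0]]'; python3 -c "
from h import *
s=arm.observe();print(s['qpos'])"
```

```text
t: 17.05
ee_pos: [0.5725, 0.1371, 0.7956]
tcp_rot: [[0.147, 0.274, 0.95], [-0.974, 0.208, 0.091], [-0.173, -0.939, 0.298]]
force: [-1.6, 0.0, 1.3]
gripper_width: -0.0002
[-0.229   0.2651 -0.0054  0.6403 -0.1462  1.9091 -1.7528]
```

```bash
python3 -m handwheel '[[-1,-6,-38,12,0],[-1,-6,-38,12,0],[-1,-6,-38,12,0],[-1,-6,-38,12,0],[-1,0,0,0,0]]'; python3 -c "
from h import *
s=arm.observe();print(s['qpos'])"
```

```text
t: 17.55
ee_pos: [0.5445, 0.1348, 0.8596]
tcp_rot: [[0.156, 0.382, 0.911], [-0.968, 0.241, 0.064], [-0.195, -0.892, 0.408]]
force: [0.5, 0.4, 0.2]
gripper_width: -0.0001
[-0.2422  0.2056  0.0112  0.5762 -0.1591  1.909  -1.7734]
```

Lean is now about 25° forward in the box's plane (plus ~11° sideways), enough by my geometry: ~11 mm clearance to the lamp head. Descending to a pre-pose above the lid's edge.

```bash
python3 -m handwheel '[[-1,4,15,-5,0],[-1,8,28,-9,0],[-1,8,30,-9,0],[-1,8,30,-9,0],[-1,8,30,-9,0],[-1,8,30,-9,0],[-1,8,30,-9,0],[-1,8,30,-9,0]]';python3 -m handwheel '[[-1,8,30,-9,0],[-1,8,30,-9,0],[-1,8,30,-9,0],[-1,8,30,-9,0],[-1,8,30,-9,0],[-1,4,15,-5,0],[-1,0,0,0,0]]'
cat > bx.py <<'E'
from h import *
def rel():
    s=arm.observe(); c,sn=np.cos(.1423),np.sin(.1423)
    R=np.array([[c,-sn,0],[sn,c,0],[0,0,1.]]); o=np.array([.5041,.1215,0])
    return R.T@(s['ee_pos']-o), R.T@s['tcp_rot'], s
def go(target):
    p,R,s=rel(); print("t",s['t'],"box pos",p*1000); print(R); print("q",s['qpos'],"F",s['force'])
    print("delta tool mm",R.T@(np.array(target)-p*1000))
E
python3 -c "
from bx import *
go([107,-22,349])"
```

```text
t: 18.35
ee_pos: [0.5773, 0.126, 0.6143]
tcp_rot: [[0.154, 0.374, 0.915], [-0.969, 0.239, 0.065], [-0.194, -0.896, 0.399]]
force: [0.3, 1.0, 0.5]
gripper_width: -0.0001
t: 19.05
ee_pos: [0.5989, 0.1194, 0.4361]
tcp_rot: [[0.153, 0.369, 0.917], [-0.969, 0.238, 0.066], [-0.194, -0.898, 0.394]]
force: [0.0, -0.2, 1.4]
gripper_width: 0.0
t 19.05 box pos [ 93.5512 -15.5083 436.0998]
[[ 0.014   0.3989  0.9169]
 [-0.9809  0.1836 -0.0649]
 [-0.1942 -0.8984  0.3938]]
q [-0.1734  0.0861 -0.0041  1.7418 -0.2173  0.9018 -1.5333] F [ 0.0257 -0.1691  1.4147]
delta tool mm [ 23.4725  82.4267 -21.5468]
```

```bash
python3 -m handwheel '[[-1,4,15,-4,0],[-1,6,20,-5,0],[-1,6,20,-5,0],[-1,5,18,-5,0],[-1,2,9,-2,0],[-1,0,0,0,0]]'
python3 - <<'E'
from bx import *
go([157,0,240])
im,d,C=wrist(7)
E
python3 prof.py 7 | head -60
```

```text
t: 19.65
ee_pos: [0.6153, 0.116, 0.3533]
tcp_rot: [[0.154, 0.373, 0.915], [-0.969, 0.24, 0.066], [-0.195, -0.896, 0.399]]
force: [0.6, 0.5, 0.0]
gripper_width: 0.0001
t 19.65 box pos [109.2978 -21.2429 353.2593]
[[ 0.0153  0.4036  0.9148]
 [-0.9808  0.1842 -0.0648]
 [-0.1946 -0.8962  0.3986]]
q [-0.1559  0.1724 -0.0094  1.8418 -0.2667  0.7184 -1.4545] F [0.5961 0.4876 0.0138]
delta tool mm [  1.9395 124.6689  -2.8868]
-94 -1 1118 x [-18.1  -5.9] z [15.7 20.3]
-94 1 1124 x [ 6.8 19. ] z [16.3 20.3]
-88 -1 3179 x [-60.5  -0.6] z [ 7.5 18.5]
-88 1 3268 x [ 0.6 61.4] z [ 7.4 18.6]
-82 -1 3785 x [-59.4  -0.4] z [ 3.6 17.5]
-82 1 3834 x [ 0.3 60.1] z [ 3.6 17.4]
-76 -1 3287 x [-54.8  -0.7] z [-5.6 17.3]
-76 1 3370 x [ 0.6 55.6] z [-5.7 17.3]
-70 -1 2901 x [-50.1  -3.8] z [-8.3 17.3]
-70 1 2866 x [ 4.6 50.8] z [-8.1 17.2]
-64 -1 1557 x [-45.8  -3.2] z [-8.6 17.1]
-64 1 1561 x [ 4.1 46.7] z [-8.6 16.9]
-58 -1 1841 x [-40.6  -2.9] z [-8.8 12.4]
-58 1 1830 x [ 3.8 41.5] z [-8.7 12.4]
-52 -1 1701 x [-36.3  -2.2] z [-8.6 13.4]
-52 1 1705 x [ 3.1 37. ] z [-8.7 13.3]
-46 -1 928 x [-32.3  -1.2] z [-10.   13.5]
-46 1 939 x [ 2.2 32.9] z [-9.4 13.6]
-40 -1 227 x [-20.3  -1.2] z [ 5.7 13.4]
-40 1 226 x [ 1.2 21.3] z [-1.9 13.5]
-34 -1 273 x [-6.1 -0.1] z [-10.9  11.2]
-34 1 378 x [0.3 7.1] z [-11.1  11.2]
-28 -1 191 x [-13.   -0.1] z [ 6.  11.2]
-28 1 198 x [ 0.3 13.9] z [ 6.1 11.2]
-22 -1 187 x [-12.9  -0.2] z [ 5.8 11.4]
-22 1 207 x [ 0.3 13.9] z [ 6.  11.2]
-16 -1 181 x [-13.   -0.2] z [ 5.8 11.1]
-16 1 183 x [ 0.3 13.9] z [ 6.  11.1]
-10 -1 149 x [-12.7  -0.2] z [ 6.1 11.2]
-10 1 158 x [ 0.2 13.7] z [ 6.1 11. ]
-4 -1 64 x [-10.8  -0.2] z [ 6.2 11.3]
-4 1 74 x [ 0.2 12.3] z [ 6.3 11.1]
```

View pics/wrist7.png

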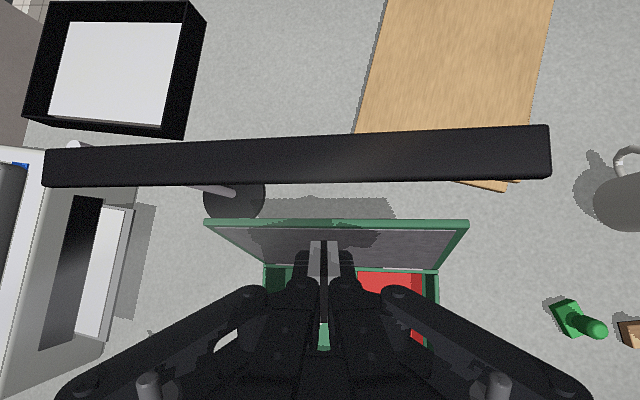

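The view shows the lamp head (rows 125-187), the lid's green free edge at row ~223 between columns 205-468, and the closed fingers centred on it at (323,245). I'll measure edge and lamp in the tool frame.

Run:
```python
from bx import *
z=np.load("pics/wrist7.npz"); im,d,C=z['im'],z['d'],z['C']
p,R,s=rel()
T=cloud(d,arm.camera_params("wrist")['intrinsics'],arm.camera_params("wrist")['tool_from_camera'])*1000
c,sn=np.cos(.1423),np.sin(.1423); B=C.copy(); B[...,:2]=(C[...,:2]-[.5041,.1215])@np.array([[c,-sn],[sn,c]]); B*=1000
g=(im[...,1].astype(int)>im[...,0]+12)
for cols in((240,300),(345,380),(400,450)):
    m=np.zeros(d.shape,bool); m[212:236,cols[0]:cols[1]]=1
    m&=g&(d>0)&(B[...,2]>200)
    print("edge",cols,m.sum(),"box x",np.percentile(B[m][:,0],[2,50,98]),"z",np.percentile(B[m][:,2],[2,50,98]))
    print("  tool y,z of max-x", np.percentile(T[m][:,1],[2,50,98]),np.percentile(T[m][:,2],[2,50,98]))
v=im.max(-1)
m=np.zeros(d.shape,bool); m[110:195,270:400]=1
m&=(v<80)&(d>0)&(B[...,2]>270)
print("head",m.sum(),"box x",np.percentile(B[m][:,0],[1,50,99]),"z",np.percentile(B[m][:,2],[1,50,99]))
print(" tool y",np.percentile(T[m][:,1],[1,50,99])," z",np.percentile(T[m][:,2],[1,50,99]))
f=m&(B[...,0]<160); print("front face", f.sum(),B[f].min(0),B[f].max(0),T[f].min(0),T[f].max(0))
```

```text
edge (240, 300) 531 box x [127.4842 131.8317 135.6591] z [243.1468 246.2603 247.9654]
  tool y,z of max-x [111.9552 118.2456 124.9339] [-32.2447 -26.4569 -22.5003]
edge (345, 380) 348 box x [127.2397 131.3885 135.054 ] z [242.4011 246.3009 248.0586]
  tool y,z of max-x [ 98.7034 102.4663 107.0019] [-27.3438 -21.5463 -17.9552]
edge (400, 450) 531 box x [127.0857 131.123  135.3342] z [242.1312 246.2051 248.0692]
  tool y,z of max-x [88.2063 92.9556 98.0412] [-23.7271 -18.2352 -14.0922]
head 6252 box x [158.0528 173.5808 190.8325] z [300.7717 307.2948 308.8062]
 tool y [55.4578 67.5802 81.2663]  z [22.9364 40.3821 57.0734]
front face 622 [157.6624 -63.0202 297.0991] [159.9987  29.4398 309.0585] [-38.9226  53.2193  20.6417] [52.0538 76.0614 30.909 ]
```

```bash
python3 -m handwheel '[[-1,2,5,-5.5,0],[-1,0,15,0,0],[-1,0,20,0,0],[-1,0,20,0,0],[-1,0,15,0,0],[-1,0,5,0,0],[-1,0,0,0,0]]'
python3 - <<'E'
from bx import *
go([155,0,238])
E
```

```text
t: 20.4
ee_pos: [0.6406, 0.133, 0.2788]
tcp_rot: [[0.154, 0.373, 0.915], [-0.969, 0.24, 0.066], [-0.195, -0.896, 0.399]]
force: [-0.7, -0.1, -0.6]
gripper_width: -0.0001
t 20.4 box pos [136.7392  -7.9837 278.7605]
[[ 0.0155  0.4037  0.9148]
 [-0.9808  0.1842 -0.0646]
 [-0.1946 -0.8962  0.3988]]
q [-0.1646  0.2976 -0.0291  1.8711 -0.2972  0.5623 -1.4258] F [-0.7104 -0.0566 -0.6449]
delta tool mm [ 0.3862 45.3703 -0.0656]
```

```bash
python3 -m handwheel '[[-1,0,8,0,0],[-1,0,10,0,0],[-1,0,10,0,0],[-1,0,10,0,0],[-1,0,7,0,0],[-1,0,0,0,0]]'
python3 - <<'E'
from bx import *
go([155,0,238])
wrist(8)
im,d=arm.get_image("scene"); cv2.imwrite("pics/scene8.png",cv2.resize(im[60:240,240:520],None,fx=2.8,fy=2.8,interpolation=cv2.INTER_CUBIC)[:,:,::-1])
E
```

```text
t: 21.0
ee_pos: [0.6572, 0.1439, 0.2377]
tcp_rot: [[0.155, 0.373, 0.915], [-0.969, 0.24, 0.066], [-0.195, -0.897, 0.398]]
force: [-0.0, -0.6, 0.3]
gripper_width: 0.0002
t 21.0 box pos [154.6815   0.4525 237.7482]
[[ 0.0156  0.4029  0.9151]
 [-0.9808  0.1843 -0.0644]
 [-0.1946 -0.8965  0.398 ]]
q [-0.1687  0.3784 -0.0426  1.8665 -0.312   0.4854 -1.4128] F [-0.0459 -0.5564  0.3082]
delta tool mm [ 0.3997 -0.1808  0.4208]
```

View pics/wrist8.png

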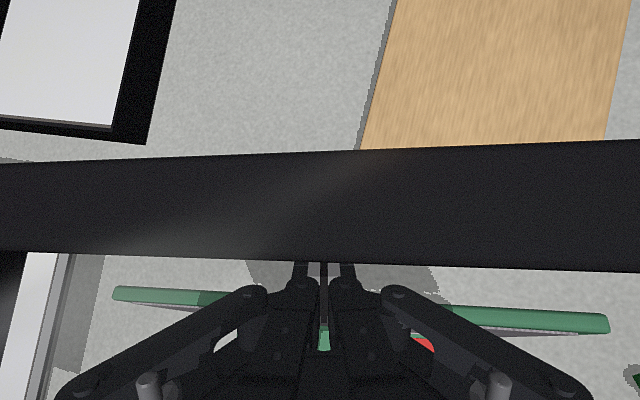

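View pics/scene8.png

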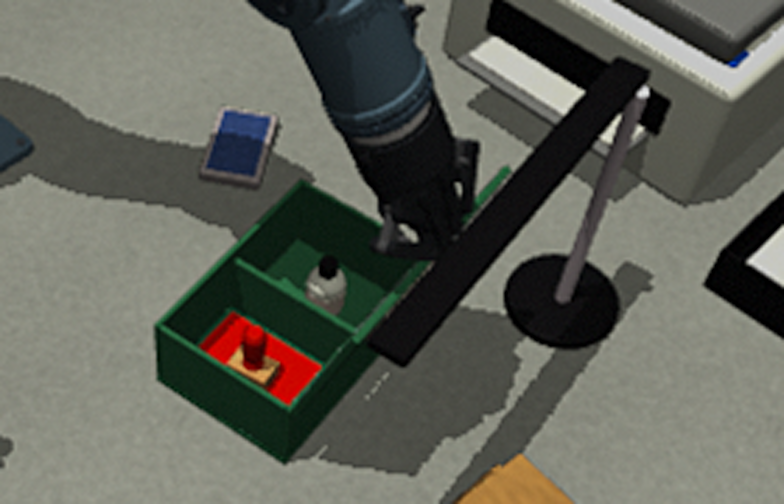

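Fingers are behind the lid's edge (green edge row ~300) and in front of/below the lamp head (lower border row ~265), with no contact force. Now pulling the lid slowly toward the robot.

```bash
python3 -m handwheel '[[-1,0,-1,-3,0],[-1,0,-2,-4.5,0],[-1,0,-2.4,-5.5,0],[-1,0,-2.4,-5.5,0],[-1,0,-2.4,-5.5,0],[-1,0,-2.4,-5.5,0],[-1,0,-2,-4.5,0],[-1,0,0,0,0]]'
cat > lk.py <<'E'
from bx import *
import sys
i=sys.argv[1]; tgt=eval(sys.argv[2])
go(tgt)
im,d=arm.get_image("scene")
p=arm.camera_params("scene"); C=cloud(d,p['intrinsics'],np.linalg.inv(p['extrinsics']))
c,sn=np.cos(.1423),np.sin(.1423); B=C.copy(); B[...,:2]=(C[...,:2]-[.5041,.1215])@np.array([[c,-sn],[sn,c]]); B*=1000
g=(im[...,1].astype(int)>im[...,0]+12)&(d>0)&(B[...,2]>105)&(abs(B[...,1])<116)&(B[...,0]>-90)&(B[...,0]<150)
L=B[g]
if len(L): 
    print(len(L),"top z",np.percentile(L[:,2],98)); t=L[L[:,2]>np.percentile(L[:,2],98)-10]; print("top x",np.percentile(t[:,0],[5,50,95]))
    print("angles of inner edge",np.arctan2(np.median(t[:,2])-95,80-np.median(t[:,0])))
cv2.imwrite(f"pics/scene{i}.png",cv2.resize(im[60:240,240:520],None,fx=2.8,fy=2.8,interpolation=cv2.INTER_CUBIC)[:,:,::-1])
E
python3 lk.py 9 "[110,0,238]"
```

```text
t: 21.9
ee_pos: [0.6195, 0.1376, 0.238]
tcp_rot: [[0.154, 0.373, 0.915], [-0.969, 0.239, 0.066], [-0.195, -0.897, 0.398]]
force: [-0.6, -0.3, 0.0]
gripper_width: -0.0004
t 21.9 box pos [116.5629  -0.3884 238.0137]
[[ 0.0154  0.4028  0.9152]
 [-0.9808  0.1842 -0.0645]
 [-0.1945 -0.8966  0.3979]]
q [-0.1592  0.3165 -0.056   1.9585 -0.3235  0.4556 -1.4014] F [-0.5606 -0.28    0.0181]
delta tool mm [-0.4795 -2.5597 -6.0366]
3131 top z 598.8294213833764
top x [-63.4516 -33.9872   2.9639]
angles of inner edge 1.3468494184474156
```

View pics/scene9.png

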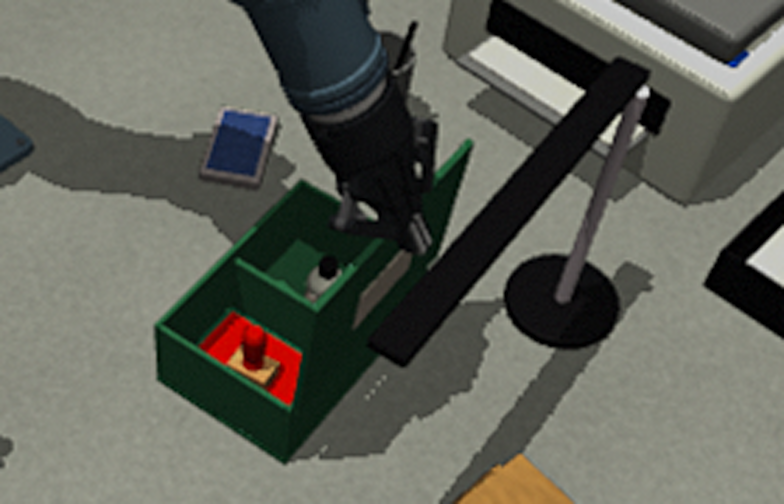

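The lid now stands about upright, following the fingers. Continue in smaller steps, checking.

```bash
sed -i 's/(B\[...,2\]>105)/(B[...,2]>105)\&(B[...,2]<262)/' lk.py; python3 -m handwheel '[[-1,0,-1,-3,0],[-1,0,-1.6,-5,0],[-1,0,-1.6,-5,0],[-1,0,-1.6,-5,0],[-1,0,-1.6,-5,0],[-1,0,-1.3,-4,0],[-1,0,-1,-3,0],[-1,0,0,0,0]]'
python3 lk.py 10 "[70,0,233]"
```

```text
t: 22.75
ee_pos: [0.5893, 0.1335, 0.2352]
tcp_rot: [[0.154, 0.374, 0.915], [-0.969, 0.24, 0.066], [-0.195, -0.896, 0.399]]
force: [0.3, -0.3, -0.0]
gripper_width: -0.0001
t 22.75 box pos [ 86.0403  -0.2352 235.2021]
[[ 0.0155  0.4041  0.9146]
 [-0.9808  0.1841 -0.0648]
 [-0.1945 -0.896   0.3992]]
q [-0.1507  0.2705 -0.0696  2.0336 -0.3371  0.4252 -1.3894] F [ 0.315 -0.254 -0.021]
delta tool mm [ -0.0505  -4.4657 -15.5644]
1945 top z 258.56867255658875
top x [58.2597 64.0313 66.4079]
angles of inner edge 1.472243864695067
```

View pics/scene10.png

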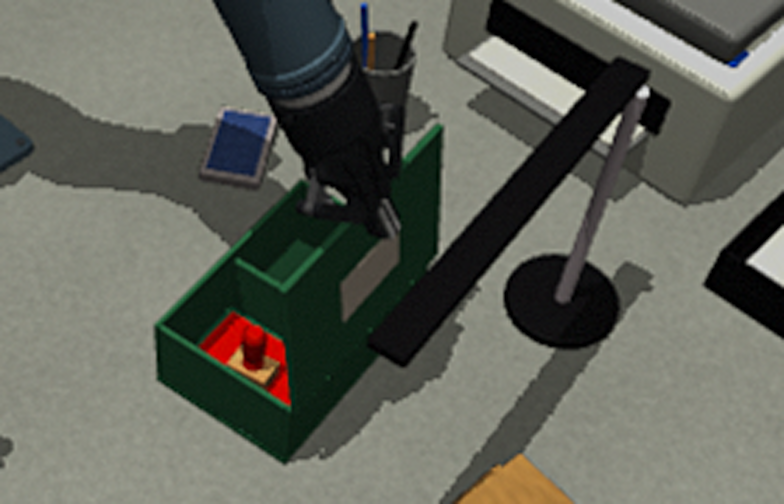

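```bash
python3 -m handwheel '[[-1,0,-0.8,-3,0],[-1,0,-1,-4,0],[-1,0,-1,-4,0],[-1,0,-0.8,-3,0],[-1,0,0,0,0]]'
python3 lk.py 11 "[70,0,233]"
```

```text
t: 23.3
ee_pos: [0.5752, 0.1317, 0.2329]
tcp_rot: [[0.154, 0.374, 0.914], [-0.969, 0.24, 0.066], [-0.195, -0.896, 0.399]]
force: [0.6, 0.8, 0.4]
gripper_width: -0.0004
t 23.3 box pos [ 71.789    0.0408 232.853 ]
[[ 0.0156  0.4042  0.9145]
 [-0.9808  0.1841 -0.0647]
 [-0.1945 -0.8959  0.3993]]
q [-0.1464  0.2507 -0.0768  2.0684 -0.3448  0.4101 -1.3827] F [0.6219 0.8301 0.3984]
delta tool mm [-0.0164 -0.8624 -1.5747]
2280 top z 255.65424212658263
top x [43.9947 49.8965 52.8463]
angles of inner edge 1.3834448662054533
```

```bash
python3 -m handwheel '[[-1,0,-0.8,-3,0],[-1,0,-0.6,-2.5,0],[-1,0,0,0,0]]'
python3 lk.py 12 "[60,0,231]" | grep -E "box|top|ang"; python3 -m handwheel '[[-1,0,-0.6,-2.5,0],[-1,0,-0.5,-2,0],[-1,0,0,0,0]]'
python3 lk.py 13 "[60,0,231]"| grep -E "box|top|ang"
```

```text
t: 23.65
ee_pos: [0.5698, 0.131, 0.232]
tcp_rot: [[0.154, 0.374, 0.914], [-0.969, 0.24, 0.065], [-0.195, -0.896, 0.4]]
force: [-1.2, 0.0, -0.4]
gripper_width: 0.0004
t 23.65 box pos [ 66.4142   0.1006 231.9786]
2388 top z 254.6490433355311
top x [38.6581 45.2711 48.4047]
angles of inner edge 1.353648941781633
t: 24.0
ee_pos: [0.5654, 0.1305, 0.2312]
tcp_rot: [[0.154, 0.374, 0.914], [-0.969, 0.24, 0.066], [-0.195, -0.896, 0.4]]
force: [0.1, 0.6, -0.2]
gripper_width: -0.0003
t 24.0 box pos [ 61.9459   0.1969 231.2147]
2496 top z 253.64176025113989
top x [34.6005 40.8219 43.8563]
angles of inner edge 1.3246100421746134
```

```bash
python3 -m handwheel '[[-1,0,-0.6,-2.5,0],[-1,0,-0.5,-2,0],[-1,0,0,0,0]]'
python3 lk.py 14 "[60,0,231]"| grep -E "box|top|ang"; python3 -m handwheel '[[-1,0,-0.3,-1.5,0],[-1,0,-0.3,-1.5,0],[-1,0,0,0,0]]'
python3 lk.py 15 "[60,0,231]"| grep -E "box|top|ang"
```

```text
t: 24.35
ee_pos: [0.5608, 0.1299, 0.2304]
tcp_rot: [[0.154, 0.374, 0.914], [-0.969, 0.24, 0.066], [-0.195, -0.896, 0.4]]
force: [-0.6, 1.0, -1.1]
gripper_width: -0.0001
t 24.35 box pos [ 57.3382   0.31   230.3593]
2600 top z 252.26034586112715
top x [29.7114 36.0412 39.4382]
angles of inner edge 1.2940552191442956
t: 24.7
ee_pos: [0.558, 0.1296, 0.2297]
tcp_rot: [[0.155, 0.374, 0.914], [-0.969, 0.24, 0.066], [-0.195, -0.896, 0.4]]
force: [0.2, 0.3, 0.2]
gripper_width: 0.0
t 24.7 box pos [ 54.4901   0.3911 229.7486]
2655 top z 251.2376524003243
top x [27.0093 33.4236 37.4646]
angles of inner edge 1.2760253120917096
```

```bash
python3 -m handwheel '[[-1,0,-0.4,-2,0],[-1,0,-0.4,-2,0],[-1,0,0,0,0]]'|grep -E "t:|force"
python3 lk.py 16 "[60,0,231]"| grep -E "box|top|ang"
```

```text
t: 25.05
tcp_rot: [[0.154, 0.374, 0.914], [-0.969, 0.24, 0.066], [-0.195, -0.896, 0.4]]
force: [-0.2, 0.1, -0.1]
t 25.05 box pos [ 50.3901   0.5061 228.812 ]
2770 top z 249.40961212716718
top x [21.2657 28.0898 31.8676]
angles of inner edge 1.2412910184700514
```

```bash
python3 -m handwheel '[[-1,0,-0.4,-2,0],[-1,0,-0.4,-2,0],[-1,0,0,0,0]]'|grep -E "t:|force"
python3 lk.py 17 "[60,0,231]"| grep -E "box|top|ang"
```

```text
t: 25.4
tcp_rot: [[0.154, 0.374, 0.914], [-0.969, 0.24, 0.065], [-0.195, -0.896, 0.4]]
force: [0.1, -0.7, 0.3]
t 25.4 box pos [ 46.4599   0.5993 227.9587]
2980 top z 240.54364204734964
top x [ 4.3352 10.3345 15.0489]
angles of inner edge 1.1162268423863988
```

The lid has left the fingers (edge 14 mm ahead of them): it is falling. Hold still.

```bash
python3 -m handwheel '[[-1,0,0,0,0],[-1,0,0,0,0],[-1,0,0,0,0],[-1,0,0,0,0],[-1,0,0,0,0],[-1,0,0,0,0],[-1,0,0,0,0],[-1,0,0,0,0]]'|grep -E "t:|force"
python3 -m handwheel '[[-1,0,0,0,0],[-1,0,0,0,0],[-1,0,0,0,0],[-1,0,0,0,0],[-1,0,0,0,0],[-1,0,0,0,0],[-1,0,0,0,0],[-1,0,0,0,0]]'|grep -E "t:|force"
python3 lk.py 18 "[60,0,231]"| grep -E "box|top|ang"
```

```text
t: 26.25
tcp_rot: [[0.155, 0.375, 0.914], [-0.969, 0.24, 0.065], [-0.195, -0.896, 0.4]]
force: [-0.9, 0.9, 0.8]
t: 27.05
tcp_rot: [[0.154, 0.375, 0.914], [-0.969, 0.24, 0.065], [-0.195, -0.896, 0.4]]
force: [-0.7, 0.2, 0.5]
t 27.05 box pos [ 46.8289   0.5678 228.1094]
1581 top z 109.26110629196455
top x [-71.8925  10.8232  74.9716]
angles of inner edge 0.16005734869089816
```

View pics/scene18.png

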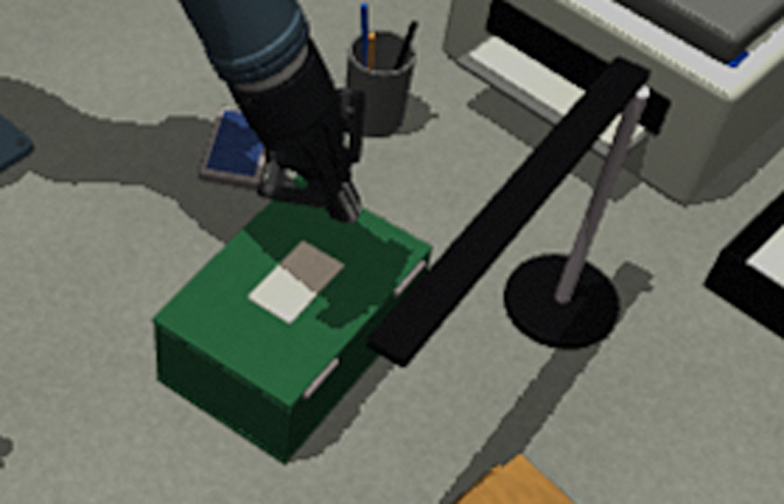

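The lid lies shut on the box in the picture. Retreat back along the fingers, away from the lamp, then check the whole scene.

```bash
python3 -m handwheel '[[-1,0,-10,0,0],[-1,0,-20,0,0],[-1,0,-25,0,0],[-1,0,-25,0,0],[-1,0,-20,0,0],[-1,0,-10,0,0],[-1,0,0,0,0],[-1,0,0,0,0]]'
python3 - <<'E'
from bx import *
for n in("scene","top"):
    im,d=arm.get_image(n)
    cv2.imwrite(f"pics/{n}_end.png",im[:,:,::-1])
    p=arm.camera_params(n); C=cloud(d,p['intrinsics'],np.linalg.inv(p['extrinsics']))
    c,sn=np.cos(.1423),np.sin(.1423); B=C.copy(); B[...,:2]=(C[...,:2]-[.5041,.1215])@np.array([[c,-sn],[sn,c]]); B*=1000
    m=(d>0)&(abs(B[...,0])<75)&(abs(B[...,1])<115)&(B[...,2]>80)&(B[...,2]<130)
    q=B[m]; A=np.c_[q[:,:2],np.ones(len(q))]; s=np.linalg.lstsq(A,q[:,2],rcond=None)[0]; print(n,len(q),"plane slope x,y, z0",s)
    z0=np.load(f"pics/{n}0.npz")
    df=np.abs(im.astype(int)-z0['im'].astype(int)).max(-1)>60
    cv2.imwrite(f"pics/{n}_diff.png",(df*255).astype(np.uint8))
E
```

```text
t: 27.9
ee_pos: [0.5089, 0.1024, 0.3262]
tcp_rot: [[0.155, 0.374, 0.914], [-0.969, 0.24, 0.066], [-0.195, -0.896, 0.4]]
force: [0.7, -0.4, -0.1]
gripper_width: 0.0003
scene 3714 plane slope x,y, z0 [  0.0011   0.0009 105.0098]
top 1856 plane slope x,y, z0 [  0.0006  -0.0031 102.9965]
```

View pics/scene_end.png

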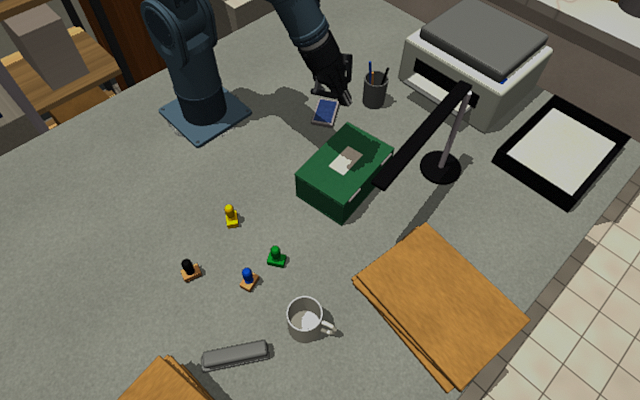

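View pics/top_end.png

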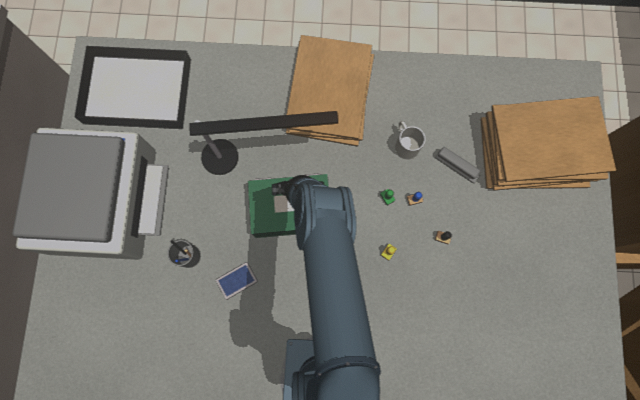

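View pics/scene_diff.png

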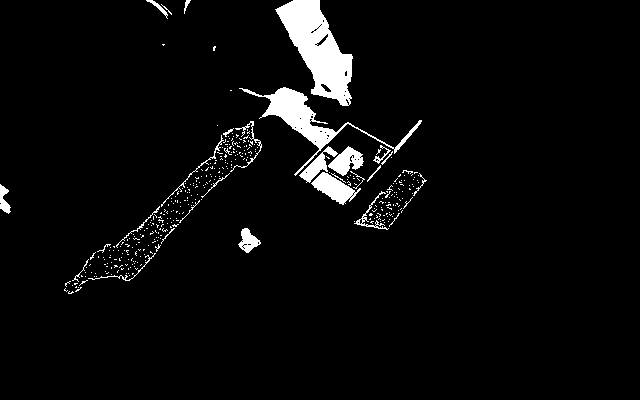

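The lid lies flat (plane at 103–105 mm, slope about 0). The difference picture shows changes only at the red stamp's old spot (247,238), the box and lid, the arm, and shadows. The lamp, the other stamps, the mug and the rest have not moved. Handing in.

```bash
python3 -c "
from rig import arm
print(arm.close_job())"
```

```text
the job is handed in; nothing more can be done
None
```

The job was handed in with the red stamp in the box and the lid fully shut, about 28 s into the 56 s allowed.

- **Stamp:** I took the red stamp by its handle and lowered it onto the red mat until I felt contact, about 9 N. I eased off and let go. A wrist picture then showed it standing upright near the middle of the mat. With the lid shut it can no longer be seen.
- **Lid:** An upright gripper would not fit under the lamp head, and the moves offer no way to tilt it directly. I reached past the arm's range on purpose until the tool leaned about 24° with tips outward, and it kept that lean. With the closed fingers behind the lid's edge, I pulled it over in small steps. It left the fingers at about 1.2 rad, roughly 0.35 rad past upright, and I held still while it fell shut. I did not touch it again.
- **Last checks:** Depth from both cameras shows the lid lying flat at 103–105 mm, against 103 mm expected. Comparing the first and last pictures from the scene camera, only the stamp, lid, arm and shadows changed. I compared the top-camera pictures only by eye. The force readings stayed at noise level near the lamp and during the tipping. The gripper ended about 0.2 m above the box, touching nothing. No check failed or disagreed.

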